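# Hold a camera cover glass in the light tester

## Robot

A 6-joint arm with a two-finger parallel gripper is mounted at the origin on the work surface. World frame = base frame: x ahead of the robot, y to its left, z up, the work surface at z = 0. Lengths are in m, angles in rad, forces in N, time in s.
With the tool pointing down it reaches from about 0.3 to 0.875 m from the base axis. Payload 6.4 kg.
Tool frame: the origin (TCP) lies at the very end of the fingers, on their centre line; the grasp point (between the pads) lies 19 mm behind it; z points along the fingers, y is the direction in which the jaws open and shut (so a half turn about z gives the same grasp; the last joint's range is limited). The gripper opens to 85 mm and grips with 20 to 120 N. Pads are 22 mm wide; open, the fingers measure 114 mm over their backs; the gripper's body (76 mm by 85 mm) begins 54 mm behind the grasp point. The pads swing forward as they close: fully open they stand 13 mm farther back than shut.
Start: joints at [-1.515, 0.181, 1.607, -0, 1.354, -0.206], TCP at [0.149, -0.555, 0.231] pointing down, gripper open.
Joint ranges: [-2.99, 2.99], [-0.89, 2.07], [0.3, 2.58], [-1.14, 4.28], [0, 2.63], [-3.12, 3.12]. Speed limits (rad/s): [2.57, 2.57, 3.01, 3.14, 3.14, 3.14].

## Interface

Orientations are given as a unit quaternion [w, x, y, z].
In Python, from bench import * gives the robot as it stands.
- The arm moves only by the tool arm_command, never from a script. Its argument "motion" is text: rows parted by semicolons, each of 7 numbers parted by spaces: the shift along the tool's x, y, z in units of 0.2 m (1.0 is 0.2 m), then the turn, a rotation vector about the tool's x, y, z in units of 60 degrees (1.0 is 60 degrees), then the opening, from 0 (shut) to 1 (fully open). In form: tx ty tz ax ay az grip; .... A call has 1 to 10 rows; each row shifts and turns the pose as measured when the row begins, along the tool's axes as they then stand; what a row does not reach is not made up. A row lasts 1/12 s, in which the tool goes at most 41.7 mm and 7.16 degrees, less where a joint would pass 70% of its speed; a pose out of reach is approached as far as the arm can. A call with a number of a shift or a turn outside -1 to 1 is refused whole. A call with a gripper value outside its range is refused whole. The fingers move at their own pace and stop on an object; the grip force is fixed at half the most. Time passes only in rows, so rows that do not move let the fingers close. It gives the time, the measured TCP pose, the force and the opening at its end, in the units of the state.
- get_obs(): the state, without advancing time (a new reading comes with each control period).
- camera(name): name is "side" or "top" or "wrist"; returns a dict with "img" (384x512x3 uint8, red, green, blue), "intrinsics" (3x3 intrinsics, pixels), "pose" (4x4, takes a point from camera to world coordinates); the wrist camera has in their place "mount" (4x4, takes a point from camera to tool coordinates, whose origin is the TCP and whose axes are the flange's). Camera axes: x right, y down, z forward; pixel columns grow to the right and rows downward; lengths in m; the calibration is good to about 2 mm. A picture is of the moment at which its call begins: read the wrist's pose just before it. There is no depth.
- hand_in(): hands the job in, once; it reports no verdict.
Trained networks look in the newest picture that a camera, given by its name, has taken for a name from the list of things; names that differ only in an ending like _2 or _b are one class to them, and where a whole thing is asked for, a point or a joint stands for the part that bears it (a point fixed in the world has none). Each returns a list of dicts, best first, with "conf" (0 to 1); they miss things now and then, are a little off and sometimes report something else, mostly with a low value. They report only what shows in the picture. A call takes as long as a camera call. They do not tell look-alikes from the thing itself.
- search_frame(camera, target): "box" ([left, top, right, bottom] in pixels, round what is visible of it).
The state is a dict: "time_s": time; "q": joint angles; "dq": joint speeds; "joint_efforts": joint torques, N m; "eef_pos": TCP position; "eef_rot": TCP orientation; "wrist_force": force on the tool from outside, world axes, zero at the start; "torque": the same for the moment, N m; "opening": opening from 0.0 (shut) to 1.0 (fully open).
Only numpy, scipy, OpenCV 4.12 (cv2) and the standard library are available. Lean on these libraries where they do the work, as an engineer would, in place of code of your own. Each camera call takes 0.05 s, during which the arm holds its last target.

## Task

Take the dust cover off the light tester and hang it by its strap handle on the hook of the stand. Then pick up the glass block, touching it with the fingers only on its two frosted faces and never on the clear ones, and hold it upright and still midway between lamp and sensor, clear faces square to the light, so that the light passes through the etched circle. Finish while still holding the glass there in the gripper, resting on nothing, with the cover left hanging, and leave the other things on the bench where they are.

Things in the scene. Friction and masses are not known exactly. Their poses are not given: they have to be found in the camera images.
- tester: Light tester, fixed: grey base plate 110 (x) x 200 (y) x 15 mm high; two black cylindrical heads, 34 mm diameter, face each other along y: lamp (pale face) at -y, sensor (dark face) at +y. Gap between them 81 mm (y from -40.5 to 40.5 mm), open above and along x. Heads reach y = +-92 mm; tops 87 mm above the bench. Origin: centre of base's underside, z up; yaw varies.
- light_path (a point): The middle of the light path: midway between the lamp and sensor faces, on the heads' common axis, 70 mm above the bench (55 mm above the top of the base plate). Its axes are the tester's; the light runs along y.
- cover: Dust cover, loose, about 0.14 kg: aluminium hood 56 (x) x 64 (y) x 78 mm high, open below, standing in the tester's gap on its 15 mm base, axes nearly the tester's. On its top centre a rigid steel strap loop in the y-z plane: 44 mm wide outside along y, strap 14 mm wide (x), 4 mm thick, top 62 mm above the hood; opening 36 x 58 mm, passed through along x. Origin: centre of lower edge, z up.
- cover_handle (a point): Middle of the underside of the loop's top bar, 136 mm above the cover's lower edge: the spot that rests on the hook. Axes as the cover's. Gripping the loop from above by its two outer sides (closing along the cover's y) leaves its opening free.
- hook: Hook stand, fixed: steel foot disc 100 mm diameter, 12 mm thick; post 16 mm diameter, 195 mm high; one level prong (round bar 8 mm diameter, axis 175 mm above the bench) from the post towards the stand's -x, straight for 88 mm, then turned up. Origin: centre of the foot's underside (post axis), z up. Yaw varies; left or right of the tester.
- hook_tip (a point): Upturned tip of the prong: 104 mm from the post's axis, 197 mm above the bench (metal reaches to 201 mm). Axes as the stand's.
- glass: Glass block, loose, about 0.1 kg, upright on the 6 mm pad: 70 mm high. Clear polished faces look to its own +x and -x, 18 mm apart; frosted (white, ground) faces look to its +y and -y, 30 mm apart, 16 mm wide, as high as the block. Gripped on the frosted faces by closing along its y. Half-turn symmetric about z. Origin: centre of underside, z up.
- glass_window (a point): Centre of the etched circle (14 mm across, drawn on both clear faces), inside the block on its vertical axis, 22 mm above its underside. Axes as the block's: light should run along its x.
- pad: Black rubber pad, fixed, 120 x 120 x 6 mm, on which the glass block stands, on the other side of the tester from the hook stand. Origin: centre of the underside.
- can: Bystander: closed metal can, 52 mm in diameter, 150 mm high, beyond the tester. Origin: centre of the underside.
- spool: Bystander: spool of welding wire lying flat, 100 mm in diameter, 45 mm high, beyond the tester. Origin: centre of the underside.
- brush: Bystander: brush lying on the bench near the robot's base on its left. Origin: on its underside.
Not all that is in view belongs to the job. Of the things like the glass, leave any that is turquoise or yellow; of the rest the larger one is meant.

How it is judged:
On the way:
1. the dust cover hangs by its handle on the hook, let go by the fingers (contact force between cover and hook above 0.4 N and contact force between the fingers and cover below 0.05 N and height (world z) of cover above 0.03 m and contact force between cover and tester below 0.05 N and x of cover_handle in the frame of hook between -0.11 and 0 m and y of cover_handle in the frame of hook between -0.03 and 0.03 m and z of cover_handle in the frame of hook between 0.16 and 0.21 m and linear speed of cover below 0.1 m/s), for 0.3 s.
At the end, for the whole second after the job is handed in: Cover hanging by its handle on the prong, let go. Glass held by both frosted faces (over 1 N each), still, not touching the tester, upright and square to the light within 0.15 rad; circle centre within 7 mm sideways, 8 mm in height and 14 mm along the light of the path's middle (all of step 1 and x of glass_window in the frame of light_path between -0.007 and 0.007 m and y of glass_window in the frame of light_path between -0.014 and 0.014 m and z of glass_window in the frame of light_path between -0.008 and 0.008 m and angle between the x axis of glass and the y axis of tester, either way round below 0.15 rad and angle between glass's own z axis and vertical below 0.15 rad and contact force between the fingers and glass_c1 above 1 N and contact force between the fingers and glass_c2 above 1 N and contact force between glass and tester below 0.05 N and linear speed of glass below 0.02 m/s); the arm keeps its last pose, push and grip.
It fails at once if the arm or hand presses on the clear part of the glass (contact force between the arm and glass_c0 above 0.3 N).
It fails at once if a finger presses on the clear part of the glass (contact force between the fingers and glass_c0 above 0.3 N).
It fails at once if the can is pushed away or knocked over (distance of can from where it was at the start of the episode above 0.03 m or angle between can's own z axis and vertical above 0.5 rad).
It fails at once if the spool is pushed away or knocked over (distance of spool from where it was at the start of the episode above 0.03 m or angle between spool's own z axis and vertical above 0.5 rad).
It fails at once if the brush is pushed away or knocked over (distance of brush from where it was at the start of the episode above 0.03 m or angle between brush's own z axis and vertical above 0.5 rad).
It also fails if it takes over 53 s, if anything falls off the work surface, if the arm or the gripper's body presses on something with over 40 N, if the wrist force passes 120 N, or if a joint passes its speed limit or range.

## Working session

There is one attempt and no reset: what is moved stays moved. The work goes in short steps, Python scripts to look and compute and a tool call to move; the robot and the scene stay as the last step left them, time stands still between calls to the robot, and variables do not carry over. Pictures are saved under pics/ and viewed, and the job is handed in when it is done.

Besides the shell and the picture viewer there is one more tool, called after "Request:" by a JSON object that holds its "op" and its "data", one argument or row to a line. arm_command: Moves the arm, as the interface text tells. Shifts and turns lie within -1 to 1; 1 stands for 0.2 m of shift or 60 degrees of turn. Its arguments: {"type":"object","properties":{"motion":{"type":"string"}},"required":["motion"]}

```bash
ls; mkdir -p pics; python3 - <<'E'
from bench import *
import cv2
o=get_obs()
print({k:(o[k]) for k in o})
for n in ["side","top","wrist"]:
    c=camera(n); cv2.imwrite(f"pics/{n}0.png",c["img"][:,:,::-1])
    print(n,c["intrinsics"],c.get("pose",c.get("mount")))
    for t in ["tester","cover","hook","glass","pad","can","spool","brush"]:
        print(t,[(r["box"],round(r["conf"],2)) for r in search_frame(n,t)[:4]])
E
```

```text
pics
{'time_s': 0.0, 'q': array([-1.51528719e+00,  1.81531247e-01,  1.60804055e+00,  1.41842841e-05,
        1.35381501e+00, -2.06279603e-01]), 'dq': array([ 2.19934727e-03, -1.03605868e-03, -1.53922896e-03, -2.66776508e-04,
        5.07411736e-05, -1.47029297e-03]), 'joint_efforts': array([-9.09700339e-04, -4.44868791e+01, -3.51334512e+01, -3.70781918e-04,
        9.18613106e-03, -8.83210816e-06]), 'eef_pos': array([ 0.14881521, -0.55481676,  0.23037395]), 'eef_rot': array([-8.94005079e-04,  9.91445358e-01,  1.30519340e-01,  7.44669343e-05]), 'wrist_force': array([-0.28769961, -0.46369457, -0.84719786]), 'torque': array([-4.13052384e-02,  5.75305933e-05,  1.16637117e-02]), 'opening': 1.0004170869913516}
side [[443.70138683   0.         253.55451027]
 [  0.         443.70138683 190.10363864]
 [  0.           0.           1.        ]] [[ 0.95265698 -0.19219087  0.23559996  0.3058623 ]
 [-0.30400308 -0.5889012   0.74885079 -0.87225801]
 [-0.00517718 -0.78502105 -0.61944746  0.81060503]
 [ 0.          0.          0.          1.        ]]
tester [([197.6, 186.1, 266.9, 265.6], 0.79)]
cov
[... 1129 characters left out ...]
.3, 219.9], 0.38)]
pad [([310.2, 162.9, 345.1, 205.0], 0.9)]
can [([193.8, 115.4, 218.1, 138.5], 0.74), ([235.7, 191.4, 258.7, 214.4], 0.34)]
spool [([259.4, 108.2, 288.6, 141.9], 0.9)]
brush [([141.4, 242.3, 197.9, 270.9], 0.87)]
wrist [[317.903287     0.         251.34916647]
 [  0.         317.903287   187.12766826]
 [  0.           0.           1.        ]] [[-1.24214418e-04 -9.44387452e-01 -3.28834800e-01  8.52954049e-02]
 [ 9.99999985e-01 -1.58237256e-04  7.67037525e-05  5.57306559e-04]
 [-1.24471978e-04 -3.28834785e-01  9.44387457e-01 -1.43606204e-01]
 [ 0.00000000e+00  0.00000000e+00  0.00000000e+00  1.00000000e+00]]
tester []
cover []
hook []
glass []
pad []
can []
spool []
brush []
```

```bash
python3 - <<'E'
import cv2
a=cv2.imread("pics/side0.png"); cv2.imwrite("pics/s1.png",cv2.resize(a[90:370,110:370],None,fx=3,fy=2.1*1.0 if 0 else 2.14)[:600,:780])
b=cv2.imread("pics/top0.png"); cv2.imwrite("pics/t1.png",cv2.resize(b[95:285,105:390],None,fx=2.8,fy=2.8,interpolation=cv2.INTER_CUBIC))
E
```

```text
(no output)
```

View pics/side0.png

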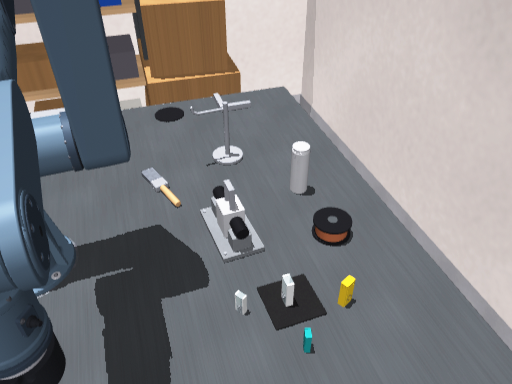

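View pics/t1.png

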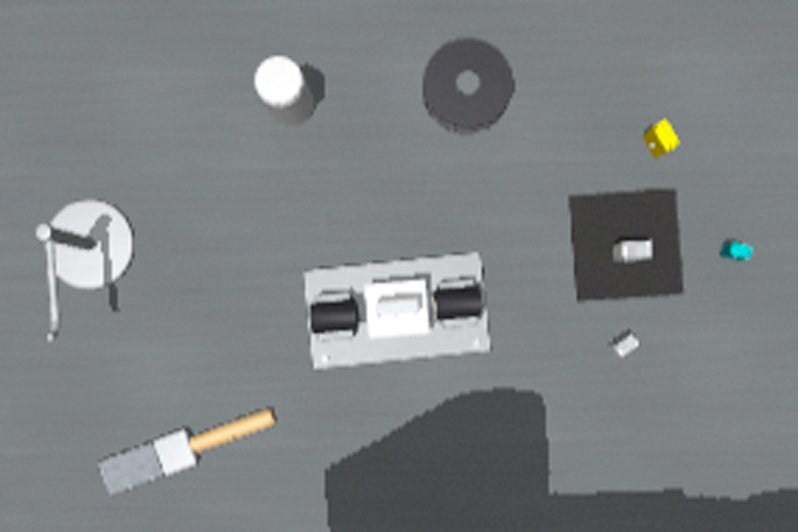

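View pics/s1.png

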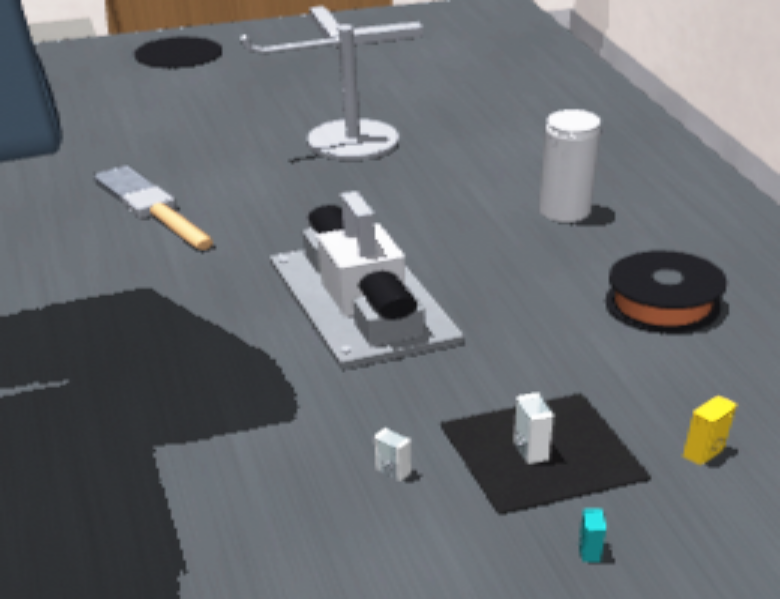

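The side view has the tester at (232,228), the hook stand at (227,155), and the white glass on the pad at (288,290). A smaller look-alike is at (241,302), with turquoise at (308,340) and yellow at (346,291). In the top view the prong runs from the post top toward the robot (-x). I'll zoom in and measure.

```bash
cat > h.py <<'E'
import numpy as np, cv2
from bench import *
from scipy.spatial.transform import Rotation as R
TOPK=np.array([[475.96,0,251.453],[0,475.96,187.904],[0,0,1]]);
TOPP=np.array([[-2.62670362e-02,-9.98313651e-01,5.17677140e-02,4.80334478e-01],[-9.99653084e-01,2.63321310e-02,5.75690174e-04,-5.61595031e-02],[-1.93787359e-03,-5.17346333e-02,-9.98658987e-01,1.50563232e+00],[0,0,0,1]])
SIDEK=np.array([[443.70138683,0,253.55451027],[0,443.70138683,190.10363864],[0,0,1]])
SIDEP=np.array([[0.95265698,-0.19219087,0.23559996,0.3058623],[-0.30400308,-0.5889012,0.74885079,-0.87225801],[-0.00517718,-0.78502105,-0.61944746,0.81060503],[0,0,0,1]])
WK=np.array([[317.903287,0,251.34916647],[0,317.903287,187.12766826],[0,0,1]])
WM=np.array([[-1.24214418e-04,-9.44387452e-01,-3.28834800e-01,8.52954049e-02],[9.99999985e-01,-1.58237256e-04,7.67037525e-05,5.57306559e-04],[-1.24471978e-04,-3.28834785e-01,9.44387457e-01,-1.43606204e-01],[0,0,0,1]])
def tool(o=None):
    o=o or get_obs(); q=o["eef_rot"]; T=np.eye(4); T[:3,:3]=R.from_quat([q[1],q[2],q[3],q[0]]).as_matrix(); T[:3,3]=o["eef_pos"]; return T
def onz(K,P,uv,z):
    d=P[:3,:3]@np.linalg.solve(K,[uv[0],uv[1],1.]); return P[:3,3]+d*(z-P[2,3])/d[2]
def proj(K,P,p):
    c=P[:3,:3].T@(np.asarray(p,float)-P[:3,3]); u=K@c; return u[:2]/u[2]
def tri(obs):
    A=np.zeros((3,3));b=np.zeros(3)
    for K,P,uv in obs:
        d=P[:3,:3]@np.linalg.solve(K,[uv[0],uv[1],1.]);d/=np.linalg.norm(d);M=np.eye(3)-np.outer(d,d);A+=M;b+=M@P[:3,3]
    return np.linalg.solve(A,b)
E
python3 - <<'E'
from h import *
f=lambda u,v:(105+u/2.8,95+v/2.8)
for n,uv,z in [("post top",(43,232),.195),("foot",(90,243),.012),("prong tip",(52,337),.2),("cover top",(399,303),.155),("hood c",(398,308),.093),
 ("plate NW",(304,272),.015),("plate NE",(480,252),.015),("plate SE",(490,350),.015),("plate SW",(314,369),.015),
 ("pad NW",(569,196),.006),("pad NE",(676,190),.006),("pad SE",(683,293),.006),("pad SW",(577,300),.006),("glass top",(638,249),.076),("can top",(279,80),.15),("spool",(468,85),.045),("small",(625,343),.04)]:
    print(n,onz(TOPK,TOPP,f(*uv),z).round(3))
import cv2
a=cv2.imread("pics/side0.png"); cv2.imwrite("pics/s2.png",cv2.resize(a[85:175,180:270],None,fx=6,fy=6,interpolation=cv2.INTER_CUBIC))
E
```

```text
post top [0.586 0.306 0.195]
foot [0.587 0.304 0.012]
prong tip [0.482 0.297 0.2  ]
cover top [ 0.507 -0.043  0.155]
hood c [ 0.503 -0.041  0.093]
plate NW [0.547 0.064 0.015]
plate NE [ 0.565 -0.134  0.015]
plate SE [ 0.455 -0.142  0.015]
plate SW [0.439 0.055 0.015]
pad NW [ 0.626 -0.237  0.006]
pad NE [ 0.629 -0.358  0.006]
pad SE [ 0.513 -0.361  0.006]
pad SW [ 0.508 -0.242  0.006]
glass top [ 0.56  -0.3    0.076]
can top [0.739 0.074 0.15 ]
spool [ 0.748 -0.124  0.045]
small [ 0.459 -0.289  0.04 ]
```

View pics/s2.png

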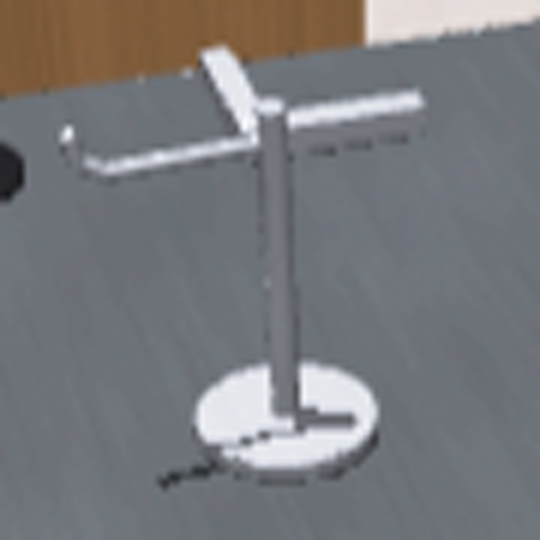

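The bar behind the post is a separate object on the bench. The tester sits near (0.50,-0.04) with yaw about 5°, the post near (0.587,0.305), and the glass near (0.56,-0.30). All fit the given sizes. Moving over the glass for a wrist look.

Request:
{"op": "arm_command", "data": {
  "motion": "0.19 -0.055 -0.03 0 0 0 1;0.19 -0.055 -0.03 0 0 0 1;0.19 -0.055 -0.03 0 0 0 1;0.19 -0.055 -0.03 0 0 0 1;0.19 -0.055 -0.03 0 0 0 1;0.19 -0.055 -0.03 0 0 0 1;0.19 -0.055 -0.03 0 0 0 1;0.19 -0.055 -0.03 0 0 0 1;0.19 -0.055 -0.03 0 0 0 1;0.19 -0.055 -0.03 0 0 0 1"
}}

```text
time_s: 2.18
eef_pos: [0.4938, -0.3488, 0.2921]
eef_rot: [0.0, 0.992, 0.123, -0.001]
wrist_force: [0.4, -0.8, -0.2]
opening: 1.001
```

Request:
{"op": "arm_command", "data": {
  "motion": "0.17 -0.04 0 0 0 0.08 1;0.17 -0.04 0 0 0 0.08 1;0.17 -0.03 0 0 0 0.08 1;0 0 0 0 0 0 1"
}}

```text
time_s: 2.52
eef_pos: [0.6011, -0.3024, 0.294]
eef_rot: [0.001, 1.0, -0.005, 0.002]
wrist_force: [-1.0, 0.4, -0.4]
opening: 1.0
```

```bash
python3 - <<'E'
from h import *
T=tool();np.save("Tw1.npy",T);print(T.round(4))
c=camera("wrist");cv2.imwrite("pics/w1.png",c["img"][:,:,::-1])
print([(r["box"],r["conf"]) for r in search_frame("wrist","glass")])
E
```

```text
[[ 0.9999 -0.0102  0.0034  0.6011]
 [-0.0102 -0.9999 -0.0019 -0.3024]
 [ 0.0035  0.0019 -1.      0.294 ]
 [ 0.      0.      0.      1.    ]]
[([324.7, 166.5, 349.0, 191.1], 0.69), ([263.2, 62.9, 290.4, 91.8], 0.66), ([232.6, 229.7, 252.5, 258.8], 0.57), ([236.4, 167.6, 258.1, 197.1], 0.56)]
```

View pics/w1.png

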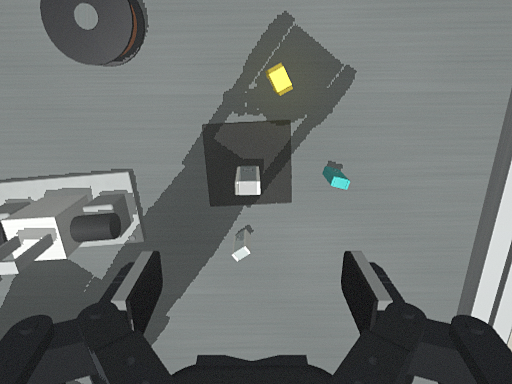

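```bash
python3 - <<'E'
import cv2
a=cv2.imread("pics/w1.png"); cv2.imwrite("pics/w1g.png",cv2.resize(a[150:210,210:290],None,fx=9,fy=9,interpolation=cv2.INTER_CUBIC))
E
```

```text
(no output)
```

View pics/w1g.png

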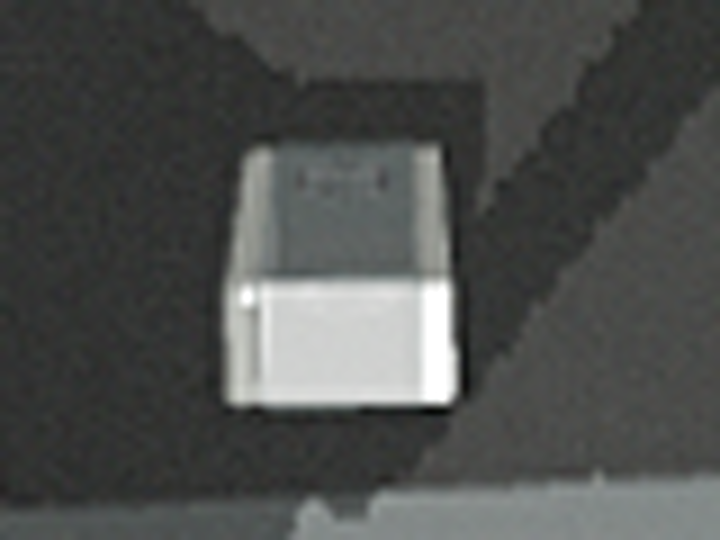

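```bash
python3 - <<'E'
from h import *
T=np.load("Tw1.npy");P=T@WM
g=lambda u,v:(210+u/9-.5+.055,150+v/9-.5+.055)
tp=[onz(WK,P,g(*x),.076) for x in [(232,278),(453,278),(461,405),(225,405)]]
print(np.round(tp,4), np.mean(tp,0))
print("bottom +x edge",[onz(WK,P,g(*x),.006).round(4) for x in [(247,148),(440,148)]])
for box in [(324.7,166.5,349,191.1)]: pass
E
```

```text
[[ 0.5699 -0.2839  0.076 ]
 [ 0.5696 -0.3133  0.076 ]
 [ 0.5516 -0.3143  0.076 ]
 [ 0.552  -0.2825  0.076 ]] [ 0.56076616 -0.29852405  0.076     ]
bottom +x edge [array([ 0.5688, -0.2831,  0.006 ]), array([ 0.5684, -0.3132,  0.006 ])]
```

Four top corners give an 18 × 30 mm block centred at (0.5605,-0.2985), yaw about -0.6°, so it's the right one. Next, a look at the tester and cover.

Request:
{"op": "arm_command", "data": {
  "motion": "-0.05 -0.2 0 0 0 -0.03 1;-0.05 -0.2 0 0 0 -0.03 1;-0.05 -0.2 0 0 0 -0.03 1;-0.05 -0.2 0 0 0 0 1;-0.05 -0.2 0 0 0 0 1;-0.05 -0.2 0 0 0 0 1;-0.05 -0.16 0 0 0 0 1;0 0 0 0 0 0 1"
}}

```text
time_s: 3.28
eef_pos: [0.4997, -0.0384, 0.2896]
eef_rot: [0.002, 0.999, 0.041, -0.002]
wrist_force: [0.8, -0.3, 0.6]
opening: 1.0
```

```bash
python3 - <<'E'
from h import *
T=tool();np.save("Tw2.npy",T);print(T.round(4))
c=camera("wrist");cv2.imwrite("pics/w2.png",c["img"][:,:,::-1])
E
```

```text
[[ 0.9966  0.0829 -0.0036  0.4997]
 [ 0.0829 -0.9966 -0.0039 -0.0384]
 [-0.0039  0.0036 -1.      0.2896]
 [ 0.      0.      0.      1.    ]]
```

View pics/w2.png

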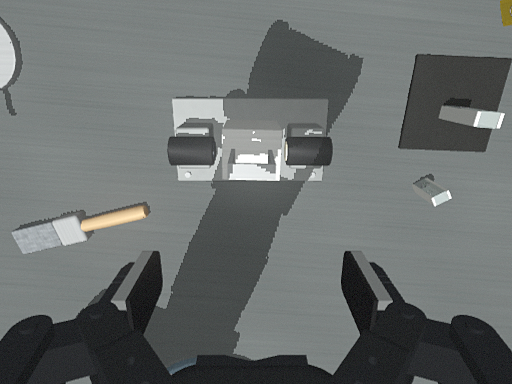

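```bash
python3 - <<'E'
import cv2
a=cv2.imread("pics/w2.png"); cv2.imwrite("pics/w2g.png",cv2.resize(a[90:190,165:335],None,fx=4.7,fy=4.7,interpolation=cv2.INTER_CUBIC))
E
```

```text
(no output)
```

View pics/w2g.png

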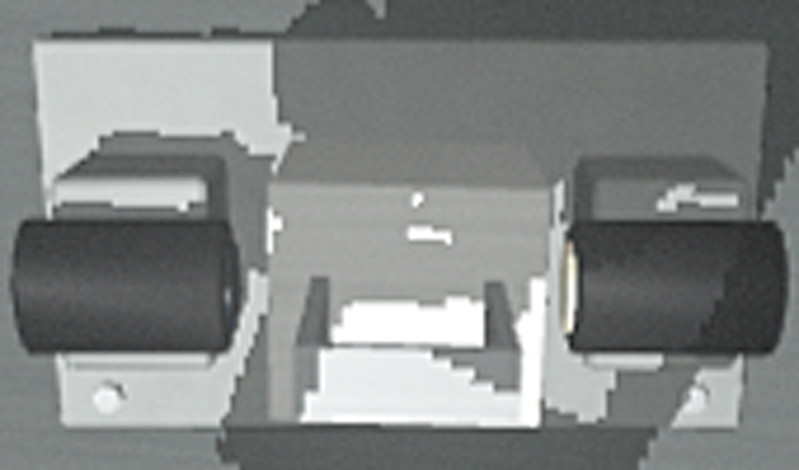

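```bash
cat >> h.py <<'E'
def box(cx,cy,yaw,x0,x1,y0,y1,z0,z1):
    c,s=np.cos(yaw),np.sin(yaw); pts=np.array([[x,y,z] for x in(x0,x1) for y in(y0,y1) for z in(z0,z1)])
    w=np.c_[cx+c*pts[:,0]-s*pts[:,1],cy+s*pts[:,0]+c*pts[:,1],pts[:,2]]
    return w,[(i,j) for i in range(8) for j in range(i) if bin(i^j).count("1")==1]
def draw(img,K,P,bx,off,f,col):
    w,e=bx
    p=[((proj(K,P,q)-off+.5)*f) for q in w]
    for i,j in e: cv2.line(img,tuple(int(v) for v in p[i]),tuple(int(v) for v in p[j]),col,1,cv2.LINE_AA)
E
python3 - <<'E'
from h import *
T=np.load("Tw2.npy");P=T@WM
g=lambda u,v:np.array([165+u/4.7-.4,90+v/4.7-.4])
c=[onz(WK,P,g(*x),.015) for x in [(33,42),(768,42),(742,428),(65,428)]]
print(np.round(c,4),np.mean(c,0))
c=np.array(c);print(np.degrees(np.arctan2(*( (c[0]-c[1])[[0,1]]*[-1,1]))),np.degrees(np.arctan2(*((c[3]-c[2])[[0,1]]*[-1,1]))))
m=np.mean(c,0);yaw=np.radians(4.8)
h=[onz(WK,P,g(*x),.093) for x in [(270,185),(552,185)]];print("hood +x edge",np.round(h,4))
a=cv2.imread("pics/w2.png")[90:190,165:335];f=4.7
a=cv2.resize(a,None,fx=f,fy=f,interpolation=cv2.INTER_CUBIC)
off=np.array([165,90])
draw(a,WK,P,box(m[0],m[1],yaw,-.055,.055,-.1,.1,0,.015),off,f,(0,255,255))
draw(a,WK,P,box(m[0],m[1],yaw,-.028,.028,-.032,.032,.015,.093),off,f,(0,255,0))
draw(a,WK,P,box(m[0],m[1],yaw,-.007,.007,-.022,.022,.093,.155),off,f,(0,0,255))
cv2.imwrite("pics/w2o.png",a)
E
```

```text
[[ 0.549   0.0655  0.015 ]
 [ 0.5654 -0.1323  0.015 ]
 [ 0.456  -0.1425  0.015 ]
 [ 0.4398  0.0562  0.015 ]] [ 0.50252998 -0.03827474  0.015     ]
4.732561853470282 4.676965572953884
hood +x edge [[ 0.5288 -0.006   0.093 ]
 [ 0.534  -0.0697  0.093 ]]
```

View pics/w2o.png

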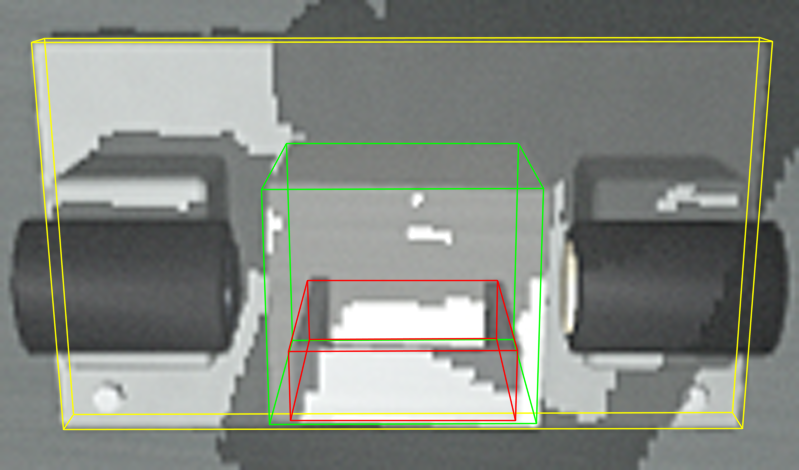

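Wireframe agrees within about 1.5 mm: tester centre (0.5025,-0.0383) at 4.7°, cover (0.5035,-0.0402) at 4.7°. Checking a hook model against the fixed cameras.

```bash
python3 - <<'E'
from h import *
hx,hy,yaw=.587,.305,np.radians(4.5)
c,s=np.cos(yaw),np.sin(yaw)
W=lambda x,y,z:[hx+c*x-s*y,hy+s*x+c*y,z]
out=[]
for n,K,P,(x0,y0,w,h),f in [("side0",SIDEK,SIDEP,(180,85,90,90),4.4),("top0",TOPK,TOPP,(105,155,65,65),6)]:
    a=cv2.imread(f"pics/{n}.png")[y0:y0+h,x0:x0+w];a=cv2.resize(a,None,fx=f,fy=f,interpolation=cv2.INTER_CUBIC)
    L=lambda p,q,col:cv2.line(a,*[tuple(int(v) for v in (proj(K,P,r)-[x0,y0]+.5)*f) for r in(p,q)],col,1)
    L(W(0,0,0),W(0,0,.195),(0,0,255));L(W(0,0,.175),W(-.088,0,.175),(0,255,0));L(W(-.088,0,.175),W(-.104,0,.197),(255,0,0))
    for t in np.linspace(0,2*np.pi,40): L(W(.05*np.cos(t),.05*np.sin(t),.012),W(.05*np.cos(t+.16),.05*np.sin(t+.16),.012),(0,255,255))
    out.append(a[:390,:390])
cv2.imwrite("pics/ho.png",np.hstack(out))
E
```

```text
(no output)
```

View pics/ho.png

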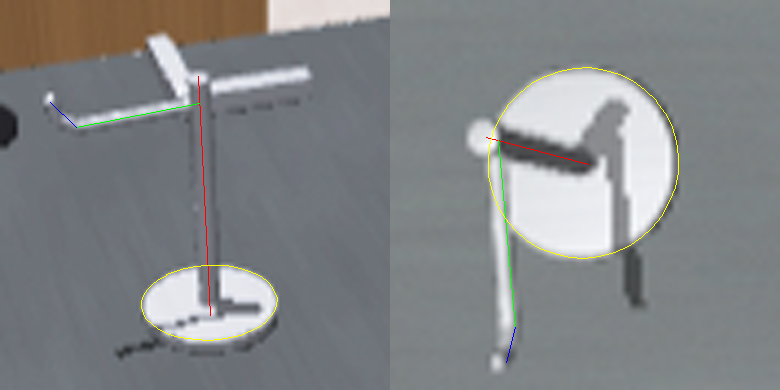

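Request:
{"op": "arm_command", "data": {
  "motion": "0.02 0.01 0.18 0 0 0 1;0 0 0.18 0 0 0 1;0 0 0.18 0 0 0 1;0 0 0.18 0 0 0 1;0 0 0.1 0 0 0 1;0 0 0.02 0 0 0 1;0 0 0 0 0 0 1"
}}

```text
time_s: 3.92
eef_pos: [0.508, -0.0564, 0.1215]
eef_rot: [0.008, 0.999, 0.039, 0.005]
wrist_force: [-1.1, 0.9, 1.1]
opening: 0.996
```

```bash
python3 - <<'E'
from h import *
T=tool();print(T.round(4),get_obs()["wrist_force"])
c=camera("wrist");P=T@WM;a=c["img"][:,:,::-1].copy();f=1.5
a=cv2.resize(a,None,fx=f,fy=f)
draw(a,WK,P,box(.5035,-.0402,np.radians(4.7),-.007,.007,-.022,.022,.093,.155),np.zeros(2),f,(0,0,255))
cv2.imwrite("pics/w3.png",a)
E
```

```text
[[ 0.9969  0.0772  0.0112  0.508 ]
 [ 0.0774 -0.9969 -0.0154 -0.0564]
 [ 0.01    0.0162 -0.9998  0.1215]
 [ 0.      0.      0.      1.    ]] [-1.07403879  0.90993415  1.10517767]
```

View pics/w3.png

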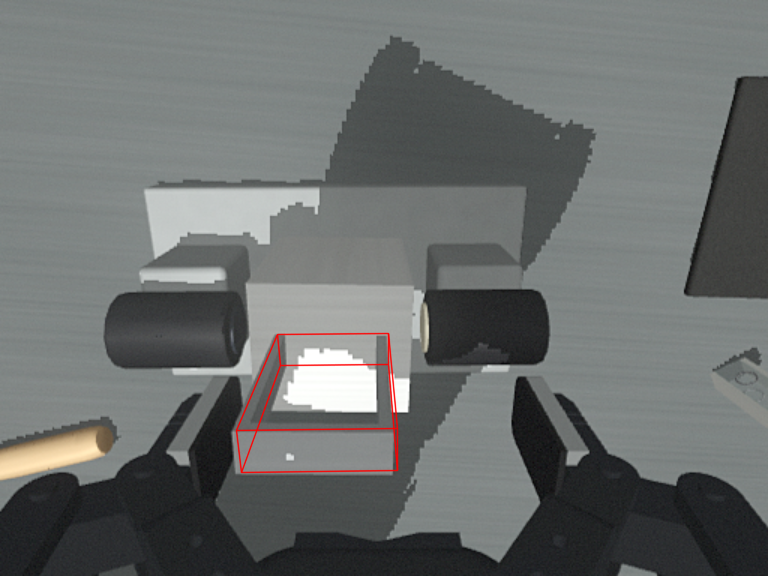

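The wireframe matches the picture, but the arm drifted 17 mm in y and 1° in tilt. A helper will work out the correction.

```bash
cat >> h.py <<'E'
def want(x,y,z,yawdeg):
    t=np.radians(yawdeg);c,s=np.cos(t),np.sin(t)
    G=np.array([[c,s,0],[s,-c,0],[0,0,-1]]); T=tool()
    d=T[:3,:3].T@(np.array([x,y,z])-T[:3,3]); r=R.from_matrix(T[:3,:3].T@G).as_rotvec()
    print("units shift",(d/.2).round(3),"turn",(np.degrees(r)/60).round(3),"pos",T[:3,3].round(4),"F",get_obs()["wrist_force"].round(1),"open",round(get_obs()["opening"],3),"t",round(get_obs()["time_s"],2))
E
python3 -c "
from h import *
want(.5035,-.0402,.121,4.7)"
```

```text
units shift [-0.017 -0.083  0.004] turn [ 0.016 -0.01  -0.005] pos [ 0.5082 -0.0565  0.1221] F [-0.2 -0.6 -0.3] open 0.999 t 3.97
```

Request:
{"op": "arm_command", "data": {
  "motion": "-0.01 -0.04 0 0.016 -0.01 -0.005 1;-0.007 -0.03 0 0 0 0 1;0 -0.01 0 0 0 0 1;0 0 0 0 0 0 1"
}}

```text
time_s: 4.3
eef_pos: [0.507, -0.0423, 0.1278]
eef_rot: [0.001, 0.999, 0.041, 0.004]
wrist_force: [-0.8, 0.5, 0.7]
opening: 1.001
```

```bash
python3 -c "
from h import *
want(.5035,-.0402,.121,4.7)"
```

```text
units shift [-0.017 -0.012  0.034] turn [ 0.002 -0.007 -0.001] pos [ 0.507  -0.0423  0.1278] F [-0.8  0.5  0.7] open 1.001 t 4.3
```

Request:
{"op": "arm_command", "data": {
  "motion": "-0.017 -0.012 0.03 0.002 -0.007 0 1;0 0 0 0 0 0 0.5;0 0 0 0 0 0 0.2;0 0 0 0 0 0 0.2;0 0 0 0 0 0 0.2;0 0 0 0 0 0 0.2"
}}

```text
time_s: 4.8
eef_pos: [0.505, -0.0393, 0.1242]
eef_rot: [0.001, 0.999, 0.042, 0.002]
wrist_force: [-0.2, 1.1, -1.5]
opening: 0.507
```

```bash
python3 -c "
from h import *
want(.5035,-.0402,.121,4.7)"
```

```text
units shift [-0.008  0.004  0.016] turn [ 0.001 -0.005  0.001] pos [ 0.505  -0.0393  0.1242] F [-0.2  1.1 -1.5] open 0.507 t 4.8
```

Gripped: the opening of 0.507 is about 43 mm. Lifting.

Request:
{"op": "arm_command", "data": {
  "motion": "0 0 -0.06 0 0 0 0.2;0 0 -0.1 0 0 0 0.2;0 0 -0.1 0 0 0 0.2;0 0 -0.1 0 0 0 0.2;0 0 -0.1 0 0 0 0.2;0 0 -0.1 0 0 0 0.2;0 0 0 0 0 0 0.2"
}}

```text
time_s: 5.38
eef_pos: [0.5012, -0.0388, 0.2364]
eef_rot: [-0.001, 0.999, 0.041, -0.003]
wrist_force: [0.9, -0.7, -1.4]
opening: 0.504
```

```bash
python3 -c "
from h import *
want(.43,.301,.23,3)"
```

```text
units shift [-0.214 -1.723  0.037] turn [-0.002  0.005  0.029] pos [ 0.5012 -0.0388  0.2364] F [ 0.9 -0.7 -1.4] open 0.504 t 5.38
```

Request:
{"op": "arm_command", "data": {
  "motion": "-0.02 -0.1 0 0 0 0 0.2;-0.02 -0.16 0 0 0 0 0.2;-0.02 -0.16 0 0 0 0 0.2;-0.02 -0.16 0 0 0 0 0.2;-0.02 -0.16 0 0 0 0 0.2;-0.02 -0.16 0 0 0 0 0.2;-0.02 -0.16 0 0 0 0 0.2;-0.02 -0.16 0 0 0 0 0.2;-0.02 -0.16 0 0 0 0 0.2;0 -0.1 0 0 0 0 0.2"
}}

```text
time_s: 6.22
eef_pos: [0.4367, 0.2593, 0.2269]
eef_rot: [0.001, 0.999, 0.035, -0.006]
wrist_force: [-0.3, 0.1, -1.5]
opening: 0.501
```

```bash
python3 -c "
from h import *
want(.43,.301,.23,3)"
```

```text
units shift [-0.019 -0.211 -0.015] turn [0.002 0.012 0.018] pos [0.4367 0.2593 0.2269] F [-0.3  0.1 -1.5] open 0.501 t 6.22
```

Request:
{"op": "arm_command", "data": {
  "motion": "-0.02 -0.11 0.03 0 0.012 0.018 0.2;0 -0.08 0.06 0 0 0 0.2;0 -0.02 0.06 0 0 0 0.2;0 0 0.03 0 0 0 0.2;0 0 0 0 0 0 0.2"
}}

```text
time_s: 6.63
eef_pos: [0.4252, 0.307, 0.1837]
eef_rot: [0.001, 1.0, 0.029, -0.003]
wrist_force: [0.1, -0.1, -1.6]
opening: 0.503
```

```bash
python3 - <<'E'
from h import *
want(.43,.301,.188,3)
T=tool();np.save("Tw4.npy",T)
hx,hy,yaw=.588,.3065,np.radians(3)
c,s=np.cos(yaw),np.sin(yaw)
W=lambda x,y,z:[hx+c*x-s*y,hy+s*x+c*y,z]
for n in ["wrist","side"]:
    cam=camera(n);K=cam["intrinsics"];P=cam["pose"] if n=="side" else T@WM
    x0,y0,w,h,f=(0,0,512,384,1.5) if n=="wrist" else (170,70,130,100,6)
    a=np.ascontiguousarray(cam["img"][y0:y0+h,x0:x0+w,::-1]);a=cv2.resize(a,None,fx=f,fy=f,interpolation=cv2.INTER_CUBIC)
    L=lambda p,q,col:cv2.line(a,*[tuple(int(v) for v in (proj(K,P,r)-[x0,y0]+.5)*f) for r in(p,q)],col,1)
    L(W(0,0,0.012),W(0,0,.195),(0,0,255));L(W(0,0,.175),W(-.088,0,.175),(0,255,0));L(W(-.088,0,.175),W(-.104,0,.197),(255,0,0))
    cv2.imwrite(f"pics/{n}4.png",a)
E
```

```text
units shift [ 0.022  0.031 -0.021] turn [0.002 0.005 0.006] pos [0.4252 0.307  0.1837] F [ 0.1 -0.1 -1.6] open 0.503 t 6.63
```

View pics/wrist4.png

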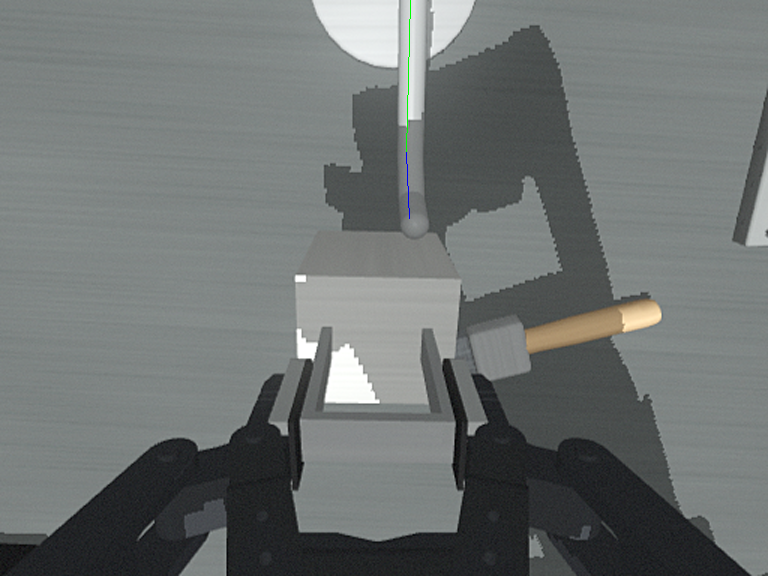

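View pics/side4.png

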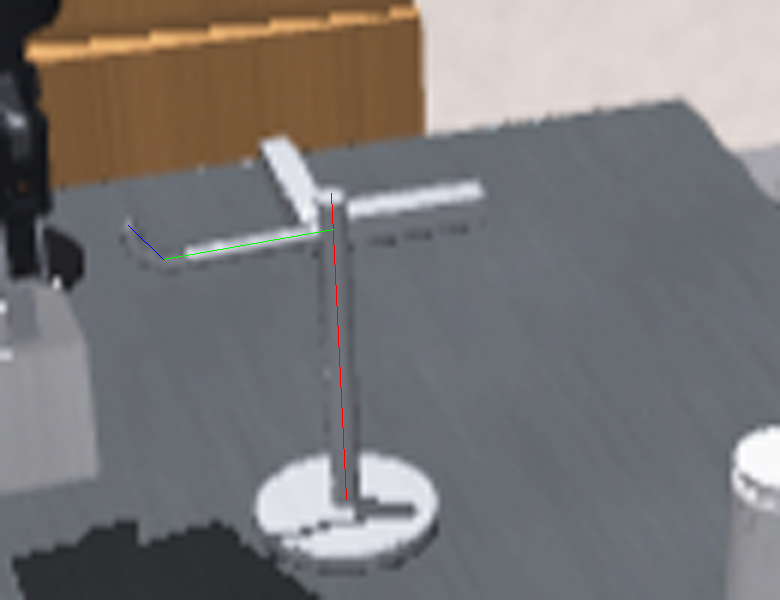

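The wrist overlay puts the prong tip about 1.7 mm to the right of the model, (415,225) against (409,219), so the target is y≈0.3025. The loop opening is free. Inserting along +x.

```bash
python3 - <<'E'
from h import *
want(.43,.301,.190,4)
want(.535,.3025,.190,4)
E
```

```text
units shift [ 0.018  0.029 -0.024] turn [ 0.002  0.004 -0.012] pos [0.4261 0.3066 0.1852] F [ 0.3  0.2 -0.7] open 0.503 t 6.73
units shift [ 0.542  0.052 -0.026] turn [ 0.002  0.004 -0.012] pos [0.4261 0.3066 0.1852] F [ 0.3  0.2 -0.7] open 0.503 t 6.73
```

Request:
{"op": "arm_command", "data": {
  "motion": "0.02 0.03 -0.024 0.002 0.004 -0.012 0.2;0.06 0.01 0 0 0 0 0.2;0.08 0.005 0 0 0 0 0.2;0 0 0 0 0 0 0.2"
}}

```text
time_s: 7.07
eef_pos: [0.4626, 0.2976, 0.1923]
eef_rot: [-0.0, 0.999, 0.033, 0.002]
wrist_force: [0.1, 0.4, -0.5]
opening: 0.501
```

```bash
python3 - <<'E'
from h import *
want(.535,.3025,.190,4)
cam=camera("wrist");cv2.imwrite("pics/w5.png",cv2.resize(cam["img"][:,:,::-1],None,fx=1.5,fy=1.5))
E
```

```text
units shift [ 0.363 -0.     0.013] turn [-0.001 -0.004 -0.003] pos [0.4626 0.2976 0.1923] F [ 0.1  0.4 -0.5] open 0.501 t 7.07
```

View pics/w5.png

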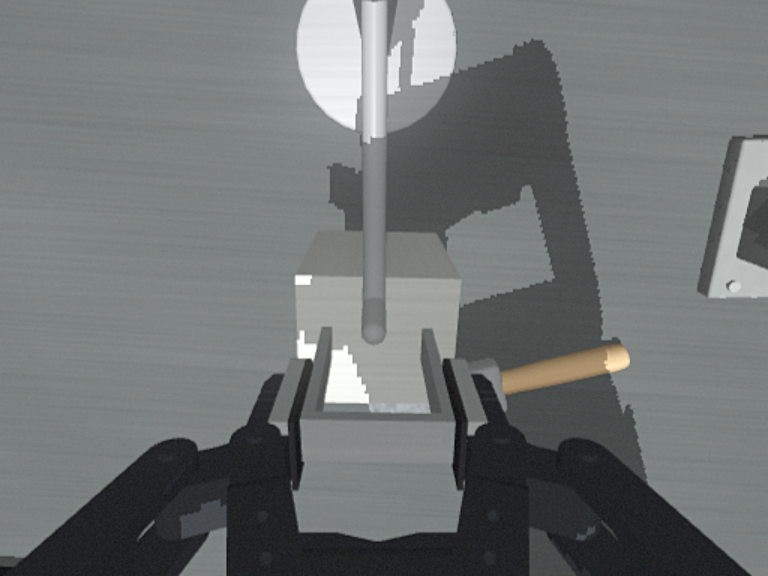

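The prong, tip at (374,335), is centred on the loop (303 to 455) and points into it. Continuing with a slight descent for height.

Request:
{"op": "arm_command", "data": {
  "motion": "0.06 0 0.005 0 -0.004 0 0.2;0.07 0 0 0 0 0 0.2;0.07 0 0 0 0 0 0.2;0.07 0 0 0 0 0 0.2;0.07 0 0 0 0 0 0.2;0 0 0 0 0 0 0.2"
}}

```text
time_s: 7.62
eef_pos: [0.5322, 0.3001, 0.1919]
eef_rot: [-0.001, 1.0, 0.031, -0.001]
wrist_force: [0.0, -0.4, -1.5]
opening: 0.502
```

```bash
python3 - <<'E'
from h import *
want(.535,.3025,.152,4)
cam=camera("wrist");cv2.imwrite("pics/w6.png",cv2.resize(cam["img"][:,:,::-1],None,fx=1.5,fy=1.5))
cam=camera("side");cv2.imwrite("pics/s6.png",cv2.resize(cam["img"][70:180,170:300,::-1],None,fx=5,fy=5))
E
```

```text
units shift [ 0.015 -0.011  0.2  ] turn [-0.001  0.002 -0.008] pos [0.5322 0.3001 0.1919] F [ 0.  -0.4 -1.5] open 0.502 t 7.62
```

View pics/w6.png

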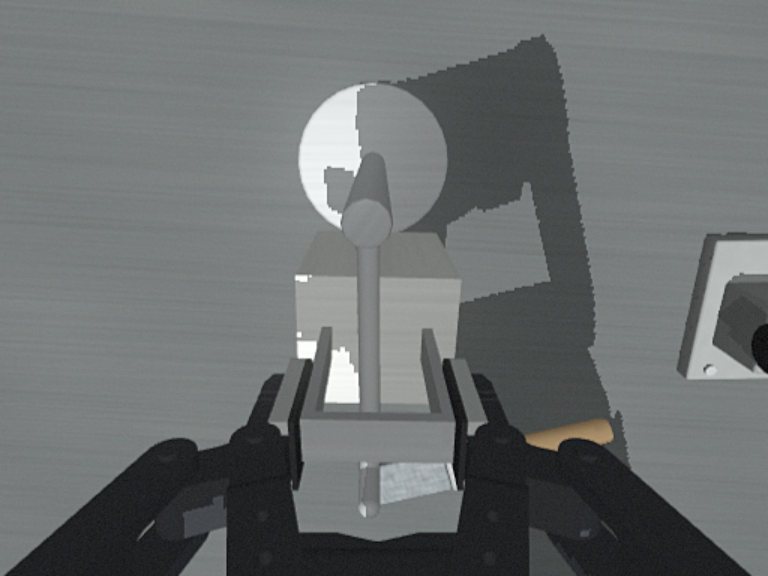

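View pics/s6.png

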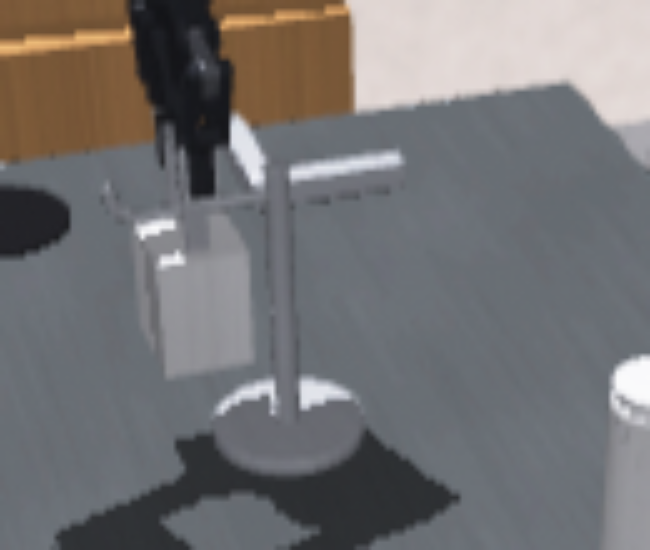

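The prong is through the loop, entering at (367,240) with its tip showing at (368,508). Lowering onto it.

Request:
{"op": "arm_command", "data": {
  "motion": "0 -0.012 0.05 0 0 0 0.2;0 0 0.05 0 0 0 0.2;0 0 0.05 0 0 0 0.2;0 0 0.02 0 0 0 0.2;0 0 0.01 0 0 0 0.2"
}}

```text
time_s: 8.13
eef_pos: [0.5258, 0.303, 0.1517]
eef_rot: [-0.0, 1.0, 0.031, -0.003]
wrist_force: [3.3, -0.5, 21.1]
opening: 0.503
```

```bash
python3 - <<'E'
from h import *
want(.535,.3025,.152,4)
E
```

```text
units shift [ 0.046  0.005 -0.002] turn [-0.001  0.006 -0.007] pos [0.5258 0.303  0.1517] F [ 3.3 -0.5 21.1] open 0.503 t 8.13
```

Contact at 21 N, at the expected height. Easing up a little and letting go.

Request:
{"op": "arm_command", "data": {
  "motion": "0 0 -0.005 0 0 0 0.3;0 0 0 0 0 0 0.7;0 0 0 0 0 0 1;0 0 0 0 0 0 1;0 0 0 0 0 0 1;0 0 0 0 0 0 1"
}}

```text
time_s: 8.63
eef_pos: [0.5256, 0.3034, 0.1529]
eef_rot: [-0.0, 0.999, 0.032, -0.003]
wrist_force: [-0.1, -0.5, -0.6]
opening: 0.999
```

```bash
python3 - <<'E'
from h import *
want(.535,.3025,.30,4)
cam=camera("wrist");cv2.imwrite("pics/w7.png",cv2.resize(cam["img"][:,:,::-1],None,fx=1.5,fy=1.5))
E
```

```text
units shift [ 0.042  0.007 -0.736] turn [-0.001  0.006 -0.006] pos [0.5256 0.3034 0.1529] F [-0.1 -0.5 -0.6] open 0.999 t 8.63
```

View pics/w7.png

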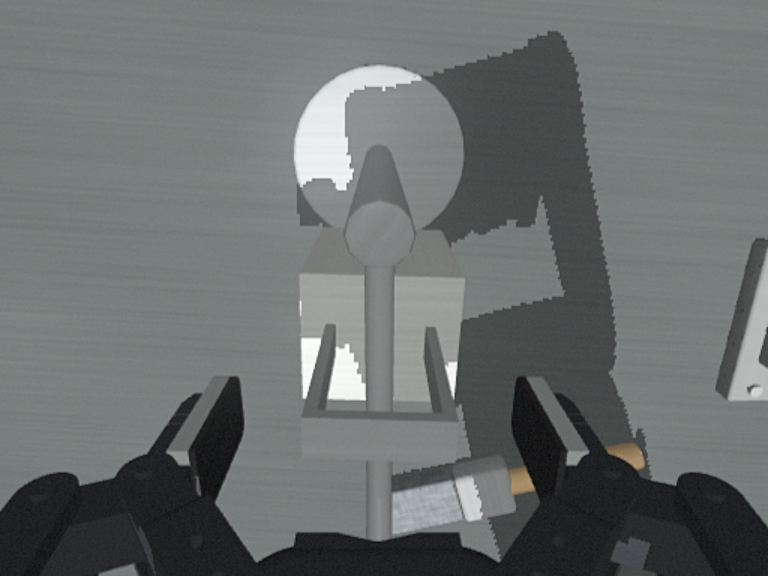

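The cover hangs level on the prong, free of the fingers, which are at 240 and 515 with the loop spanning 303 to 458. Retreating straight up.

Request:
{"op": "arm_command", "data": {
  "motion": "0 0 -0.06 0 0 0 1;0 0 -0.1 0 0 0 1;0 0 -0.15 0 0 0 1;0 0 -0.18 0 0 0 1;0 0 -0.18 0 0 0 1;0 0 -0.1 0 0 0 1;0 0 0 0 0 0 1"
}}

```text
time_s: 9.27
eef_pos: [0.5251, 0.3026, 0.3167]
eef_rot: [0.0, 0.999, 0.032, -0.005]
wrist_force: [0.2, 0.9, 0.6]
opening: 1.002
```

```bash
python3 - <<'E'
from h import *
cam=camera("side");cv2.imwrite("pics/s8.png",cv2.resize(cam["img"][70:180,170:300,::-1],None,fx=5,fy=5))
want(.5605,-.2985,.30,-.6)
E
```

```text
units shift [-0.011  3.01   0.077] turn [0.001 0.01  0.07 ] pos [0.5248 0.3025 0.3152] F [1.5 0.3 0.7] open 1.006 t 9.32
```

View pics/s8.png

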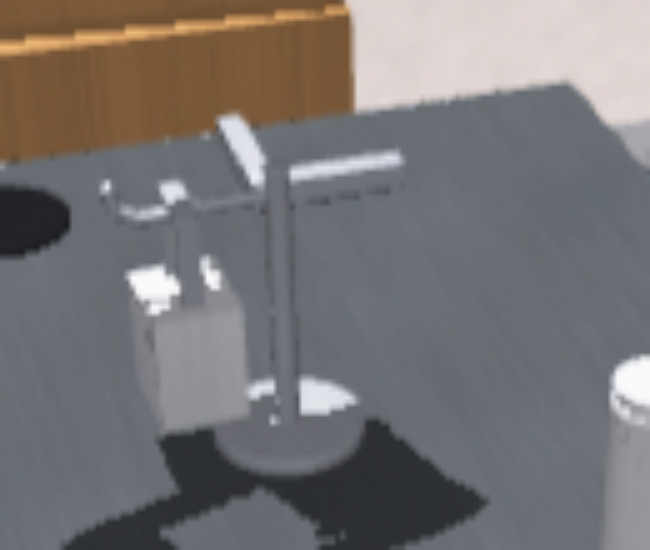

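The cover hangs on the prong. Over to the glass, 0.6 m along tool y.

Request:
{"op": "arm_command", "data": {
  "motion": "0 0.2 0 0 0 0.01 1;0 0.2 0 0 0 0.01 1;0 0.2 0 0 0 0.01 1;0 0.2 0 0 0 0.01 1;0 0.2 0 0 0 0.01 1;0 0.2 0 0 0 0.01 1;0 0.2 0 0 0 0.01 1;0 0.2 0 0 0 0 1;0 0.2 0 0 0 0 1;0 0.2 0 0 0 0 1"
}}

```text
time_s: 10.15
eef_pos: [0.5265, -0.1037, 0.3032]
eef_rot: [-0.002, 1.0, 0.001, -0.013]
wrist_force: [0.9, 0.7, 0.3]
opening: 0.998
```

```bash
python3 - <<'E'
from h import *
want(.5605,-.2985,.25,-.6)
E
```

```text
units shift [0.174 0.975 0.257] turn [-0.005  0.024  0.012] pos [ 0.5265 -0.1037  0.3032] F [0.9 0.7 0.3] open 0.998 t 10.15
```

Request:
{"op": "arm_command", "data": {
  "motion": "0.03 0.18 0.02 0 0.024 0.01 1;0.03 0.18 0.05 0 0 0 1;0.03 0.18 0.05 0 0 0 1;0.03 0.18 0.05 0 0 0 1;0.03 0.15 0.05 0 0 0 1;0 0.04 0 0 0 0 1;0 0 0 0 0 0 1"
}}

```text
time_s: 10.73
eef_pos: [0.548, -0.3011, 0.2457]
eef_rot: [-0.006, 1.0, -0.01, -0.005]
wrist_force: [-0.4, 0.2, 0.4]
opening: 0.999
```

```bash
python3 - <<'E'
from h import *
want(.5605,-.2985,.12,-.6)
E
```

```text
units shift [ 0.069 -0.007  0.628] turn [-0.011  0.01  -0.008] pos [ 0.548  -0.3011  0.2457] F [-0.4  0.2  0.4] open 0.999 t 10.73
```

Request:
{"op": "arm_command", "data": {
  "motion": "0.03 0 0.1 -0.011 0.01 -0.008 1;0.03 0 0.15 0 0 0 1;0 0 0.15 0 0 0 1;0 0 0.15 0 0 0 1;0 0 0.06 0 0 0 1;0 0 0 0 0 0 1;0 0 0 0 0 0 1"
}}

```text
time_s: 11.32
eef_pos: [0.5593, -0.2934, 0.119]
eef_rot: [-0.002, 1.0, -0.004, -0.001]
wrist_force: [-0.4, -0.5, -0.3]
opening: 1.001
```

```bash
python3 - <<'E'
from h import *
want(.5605,-.2985,.10,-.6)
T=tool();c=camera("wrist");P=T@WM;f=1.5
a=cv2.resize(np.ascontiguousarray(c["img"][:,:,::-1]),None,fx=f,fy=f)
cv2.imwrite("pics/w9r.png",a);np.save("Tw9.npy",T);b=a.copy()
draw(b,WK,P,box(.5607,-.2985,np.radians(-.6),-.009,.009,-.015,.015,.006,.076),np.zeros(2),f,(0,0,255))
cv2.imwrite("pics/w9.png",b)
E
```

```text
units shift [0.006 0.026 0.095] turn [-0.003  0.001  0.002] pos [ 0.5593 -0.2934  0.119 ] F [-0.4 -0.5 -0.3] open 1.001 t 11.32
```

View pics/w9.png

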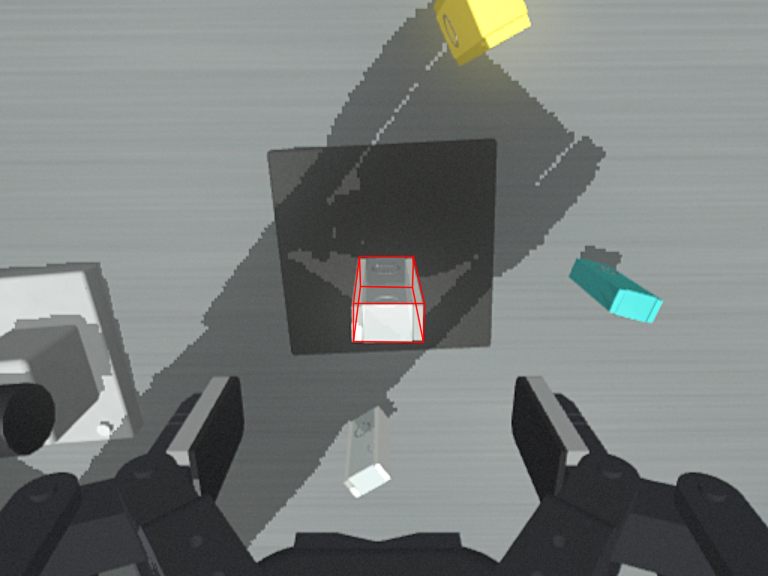

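The wireframe lies on the glass to within 1 mm. Centring first, then descending.

Request:
{"op": "arm_command", "data": {
  "motion": "0.006 0.025 0 -0.003 0 0.002 1;0 0 0.05 0 0 0 1;0 0 0.06 0 0 0 1;0 0 0.04 0 0 0 1;0 0 0 0 0 0 1"
}}

```text
time_s: 11.78
eef_pos: [0.5649, -0.3016, 0.0948]
eef_rot: [0.004, 1.0, -0.005, 0.005]
wrist_force: [-0.8, 0.1, -0.6]
opening: 0.998
```

```bash
python3 - <<'E'
from h import *
want(.5607,-.2985,.037,-.6)
E
```

```text
units shift [-0.024 -0.018  0.289] turn [ 0.008 -0.009  0.001] pos [ 0.5649 -0.3016  0.0948] F [-0.8  0.1 -0.6] open 0.998 t 11.78
```

Request:
{"op": "arm_command", "data": {
  "motion": "-0.024 -0.018 0.05 0.008 -0.009 0 1;0 0 0.08 0 0 0 1;0 0 0.08 0 0 0 1;0 0 0.04 0 0 0 1;0 0 0 0 0 0 1"
}}

```text
time_s: 12.2
eef_pos: [0.559, -0.2977, 0.0411]
eef_rot: [-0.001, 1.0, -0.005, -0.001]
wrist_force: [-0.1, 0.4, -0.5]
opening: 1.005
```

```bash
python3 - <<'E'
from h import *
want(.5607,-.2985,.037,-.6)
E
```

```text
units shift [0.009 0.004 0.02 ] turn [-0.002  0.002  0.   ] pos [ 0.559  -0.2977  0.0411] F [-0.1  0.4 -0.5] open 1.005 t 12.2
```

Request:
{"op": "arm_command", "data": {
  "motion": "0.008 0.004 0.015 -0.002 0.002 0 1;0 0 0 0 0 0 0.6;0 0 0 0 0 0 0.45;0 0 0 0 0 0 0.2;0 0 0 0 0 0 0.2;0 0 0 0 0 0 0.2;0 0 0 0 0 0 0.2"
}}

```text
time_s: 12.78
eef_pos: [0.5618, -0.2993, 0.0402]
eef_rot: [0.001, 1.0, -0.005, 0.001]
wrist_force: [0.5, 0.3, -0.8]
opening: 0.342
```

```bash
python3 - <<'E'
from h import *
want(.5607,-.2985,.037,-.6)
T=tool();np.save("Tgrasp.npy",T);c=camera("wrist");cv2.imwrite("pics/w10.png",cv2.resize(c["img"][:,:,::-1],None,fx=1.5,fy=1.5))
E
```

```text
units shift [-0.006 -0.004  0.016] turn [ 0.002 -0.002  0.   ] pos [ 0.5618 -0.2993  0.0402] F [ 0.5  0.3 -0.8] open 0.342 t 12.78
```

View pics/w10.png

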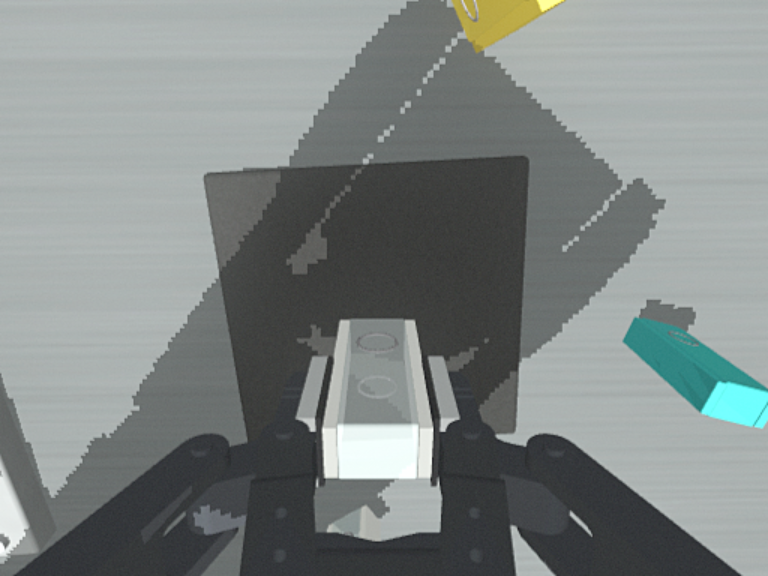

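The glass is held, with an opening of 0.342 (about 29 mm) and a pad on each white frosted strip (x≈325 and 430). Lifting, then turning.

Request:
{"op": "arm_command", "data": {
  "motion": "0 0 -0.05 0 0 0 0.1;0 0 -0.1 0 0 0 0.1;0 0 -0.12 0 0 0 0.1;0 0 -0.14 0 0 0 0.1;0 0 -0.14 0 0 0 0.1;0 0 -0.14 0 0 0 0.1;0 0 -0.1 0 0 0 0.1;0 0 0 0 0 0 0.1"
}}

```text
time_s: 13.5
eef_pos: [0.5595, -0.2975, 0.2071]
eef_rot: [-0.001, 1.0, -0.005, -0.001]
wrist_force: [0.5, -0.7, -0.7]
opening: 0.343
```

Request:
{"op": "arm_command", "data": {
  "motion": "0 0 0 0 0 -0.08 0.1;0 0 0 0 0 -0.1 0.1;0 0 0 0 0 -0.1 0.1;0 0 0 0 0 -0.1 0.1;0 0 0 0 0 -0.1 0.1;0 0 0 0 0 -0.1 0.1;0 0 0 0 0 -0.1 0.1;0 0 0 0 0 -0.1 0.1;0 0 0 0 0 -0.1 0.1;0 0 0 0 0 -0.1 0.1"
}}

```text
time_s: 14.33
eef_pos: [0.5568, -0.2953, 0.2032]
eef_rot: [-0.003, 0.862, 0.507, -0.001]
wrist_force: [-1.1, -0.6, -1.7]
opening: 0.341
```

```bash
python3 - <<'E'
from h import *
want(.5025,-.0383,.19,94.7)
E
```

```text
units shift [ 0.99  -0.862  0.072] turn [-0.006 -0.003 -0.564] pos [ 0.5568 -0.2953  0.2032] F [-1.1 -0.6 -1.7] open 0.341 t 14.33
```

Request:
{"op": "arm_command", "data": {
  "motion": "0 0 0 -0.003 -0.002 -0.1 0.1;0 0 0 0 0 -0.1 0.1;0 0 0 0 0 -0.1 0.1;0 0 0 0 0 -0.1 0.1;0 0 0 0 0 -0.1 0.1;0 0 0 0 0 -0.06 0.1;0 0 0 0 0 0 0.1"
}}

```text
time_s: 14.92
eef_pos: [0.553, -0.2924, 0.1954]
eef_rot: [-0.007, 0.666, 0.746, -0.001]
wrist_force: [0.0, 0.3, -1.5]
opening: 0.345
```

```bash
python3 - <<'E'
from h import *
want(.5025,-.0383,.19,94.7)
E
```

```text
units shift [ 1.291 -0.107  0.039] turn [-0.011 -0.008  0.03 ] pos [ 0.553  -0.2924  0.1954] F [ 0.   0.3 -1.5] open 0.345 t 14.92
```

Request:
{"op": "arm_command", "data": {
  "motion": "0.1 -0.015 0 -0.011 -0.008 0.03 0.1;0.16 -0.015 0 0 0 0 0.1;0.16 -0.015 0 0 0 0 0.1;0.16 -0.015 0 0 0 0 0.1;0.16 -0.015 0 0 0 0 0.1;0.16 -0.015 0 0 0 0 0.1;0.16 -0.015 0 0 0 0 0.1;0.13 0 0 0 0 0 0.1;0.08 0 0 0 0 0 0.1;0 0 0 0 0 0 0.1"
}}

```text
time_s: 15.75
eef_pos: [0.5063, -0.0306, 0.1884]
eef_rot: [-0.004, 0.689, 0.725, -0.001]
wrist_force: [-0.5, 0.3, -1.5]
opening: 0.34
```

```bash
python3 - <<'E'
from h import *
want(.5025,-.0373,.15,94.7)
E
```

```text
units shift [-0.033 -0.02   0.192] turn [-0.006 -0.004 -0.03 ] pos [ 0.5063 -0.0306  0.1884] F [-0.5  0.3 -1.5] open 0.34 t 15.75
```

Request:
{"op": "arm_command", "data": {
  "motion": "-0.03 -0.02 0.04 -0.006 -0.004 -0.03 0.1;0 0 0.08 0 0 0 0.1;0 0 0.05 0 0 0 0.1;0 0 0 0 0 0 0.1"
}}

```text
time_s: 16.08
eef_pos: [0.5024, -0.0364, 0.1531]
eef_rot: [0.001, 0.678, 0.735, -0.0]
wrist_force: [-0.3, -0.9, -1.6]
opening: 0.35
```

```bash
python3 - <<'E'
from h import *
want(.5025,-.0373,.082,94.7)
T=tool();c=camera("wrist");P=T@WM;f=1.5
a=cv2.resize(np.ascontiguousarray(c["img"][:,:,::-1]),None,fx=f,fy=f)
m=(.5025,-.0383);y=np.radians(4.7)
draw(a,WK,P,box(*m,y,-.055,.055,-.1,.1,0,.015),np.zeros(2),f,(0,255,255))
G=T@np.r_[-.001,0,0,1]; draw(a,WK,P,box(G[0],G[1],y,-.015,.015,-.009,.009,T[2,3]-.0342,T[2,3]+.0358),np.zeros(2),f,(0,0,255))
cv2.imwrite("pics/w11.png",a)
E
```

```text
units shift [-0.004 -0.     0.356] turn [ 0.001  0.002 -0.002] pos [ 0.5024 -0.0364  0.1531] F [-0.3 -0.9 -1.6] open 0.35 t 16.08
```

View pics/w11.png

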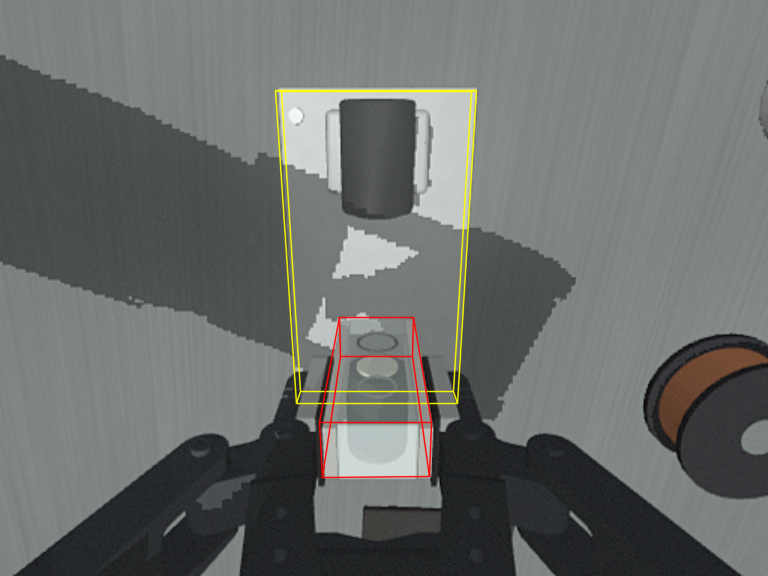

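The plate and glass wireframes both match, and the glass is square above the gap. Descending.

Request:
{"op": "arm_command", "data": {
  "motion": "-0.004 0 0.05 0 0 0 0.1;0 0 0.07 0 0 0 0.1;0 0 0.07 0 0 0 0.1;0 0 0.07 0 0 0 0.1;0 0 0.04 0 0 0 0.1;0 0 0 0 0 0 0.1"
}}

```text
time_s: 16.63
eef_pos: [0.5059, -0.0409, 0.0925]
eef_rot: [0.004, 0.68, 0.733, 0.001]
wrist_force: [0.3, -0.2, -0.7]
opening: 0.345
```

```bash
python3 - <<'E'
from h import *
want(.5025,-.0373,.082,94.7)
E
```

```text
units shift [ 0.019 -0.016  0.052] turn [ 0.006  0.004 -0.007] pos [ 0.5059 -0.0409  0.0925] F [ 0.3 -0.2 -0.7] open 0.345 t 16.63
```

Request:
{"op": "arm_command", "data": {
  "motion": "0.019 -0.016 0.045 0.006 0.004 -0.007 0.1;0 0 0 0 0 0 0.1;0 0 0 0 0 0 0.1"
}}

```text
time_s: 16.88
eef_pos: [0.5029, -0.0377, 0.0833]
eef_rot: [0.0, 0.678, 0.735, 0.0]
wrist_force: [0.1, -0.4, -1.4]
opening: 0.344
```

```bash
python3 - <<'E'
from h import *
want(.5025,-.0373,.082,94.7)
want(.5025,-.0373,.082,94.7)
E
```

```text
units shift [ 0.002 -0.002  0.006] turn [ 0.     0.    -0.001] pos [ 0.5029 -0.0377  0.0833] F [ 0.1 -0.4 -1.4] open 0.344 t 16.88
units shift [ 0.002 -0.002  0.006] turn [ 0.     0.    -0.001] pos [ 0.5029 -0.0377  0.0833] F [ 0.1 -0.4 -1.4] open 0.344 t 16.88
```

Request:
{"op": "arm_command", "data": {
  "motion": "0 0 0 0 0 0 0.1;0 0 0 0 0 0 0.1;0 0 0 0 0 0 0.1"
}}

```text
time_s: 17.13
eef_pos: [0.5038, -0.0378, 0.0845]
eef_rot: [0.001, 0.678, 0.735, 0.001]
wrist_force: [-0.0, -0.7, -0.7]
opening: 0.345
```

```bash
python3 - <<'E'
from h import *
want(.5025,-.0373,.082,94.7)
T=tool();m=(.5025,-.0383);y=np.radians(4.7)
G=T@np.r_[-.001,0,0,1]
for n in ["wrist","side"]:
    c=camera(n);K=c["intrinsics"];P=T@WM if n=="wrist" else c["pose"]
    x0,y0,w,h,f=(0,0,512,384,1.5) if n=="wrist" else (170,70,130,200,3.9)
    if n=="side": x0,y0,w,h,f=170,80,150,190,3.1
    a=cv2.resize(np.ascontiguousarray(c["img"][y0:y0+h,x0:x0+w,::-1]),None,fx=f,fy=f,interpolation=cv2.INTER_CUBIC)
    o=np.array([x0,y0])
    draw(a,K,P,box(*m,y,-.055,.055,-.1,.1,0,.015),o,f,(0,255,255))
    draw(a,K,P,box(G[0],G[1],y,-.015,.015,-.009,.009,T[2,3]-.0342,T[2,3]+.0358),o,f,(0,0,255))
    draw(a,K,P,box(*m,y,-.017,.017,.0405,.092,.053,.087),o,f,(0,255,0))
    draw(a,K,P,box(*m,y,-.017,.017,-.092,-.0405,.053,.087),o,f,(0,255,0))
    cv2.imwrite(f"pics/{n}12.png",a)
want(.5025,-.0373,.082,94.7)
E
```

```text
units shift [ 0.003 -0.006  0.013] turn [ 0.002  0.001 -0.001] pos [ 0.5038 -0.0378  0.0845] F [-0.  -0.7 -0.7] open 0.345 t 17.13
units shift [ 0.003 -0.006  0.013] turn [ 0.002  0.001 -0.001] pos [ 0.5038 -0.0378  0.0846] F [-0.1  0.8 -1.9] open 0.343 t 17.23
```

View pics/wrist12.png

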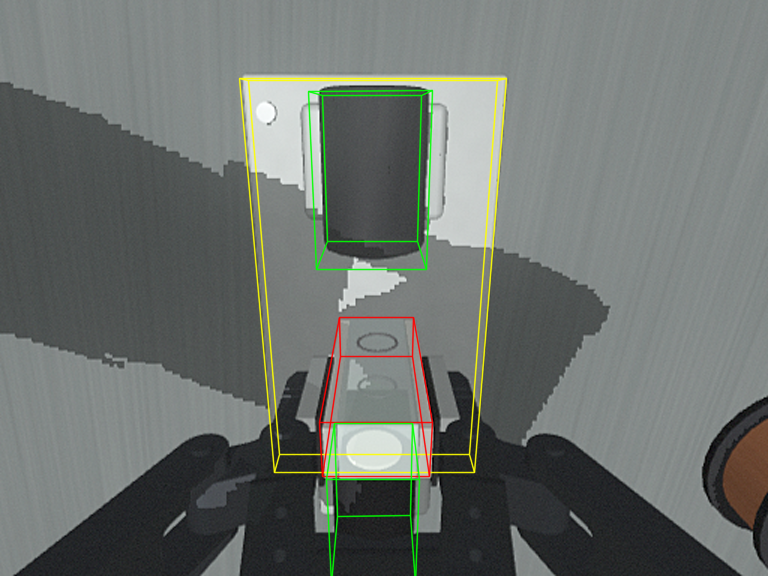

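View pics/side12.png

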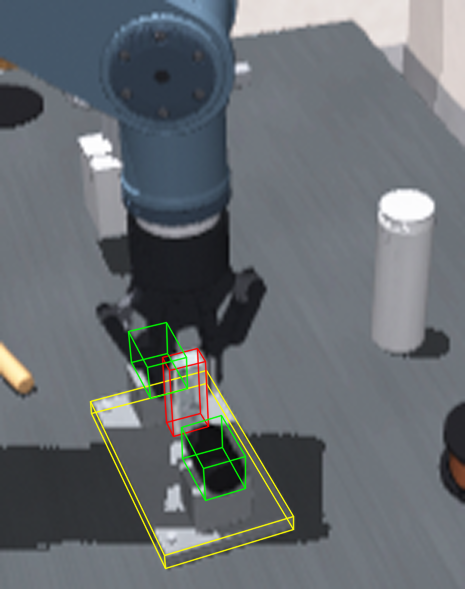

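All checks agree: circle centre within about 1 to 1.5 mm in x, 0.5 mm in y and 2.5 mm high of the target, with no contact force. The cover still hangs at (100,180) in the side crop. Handing in.

```bash
python3 - <<'E'
from h import *
print(hand_in())
E
```

```text
the job is handed in; nothing more can be done
None
```

I lifted the dust cover off by its strap and hung it on the prong. The glass is now held by its two frosted faces, upright midway between lamp and sensor. I handed the job in at about 17 s; the hand-in gives no verdict.

**Cover:** it rests on the prong with the fingers clear of it. It was still there in the last side picture.

**Glass:** from the arm's pose and the wireframe overlays, the etched circle is within about 1.5 mm sideways and 0.5 mm along the light. It is about 2.3 mm high, inside the 8 mm allowance. Yaw and tilt are within about 0.2° of target.

**Grip and contact:** the opening is 0.344, about 29 mm on a 30 mm block. The wrist force held only noise plus the block's weight. I could not read the finger forces directly.

**Disagreements:**
- **Arm drift:** the arm drifted a few millimetres per move, once 17 mm over the cover before I gripped it. I corrected this before each grasp and fit.
- **Sensor head:** in the last wrist picture it lay 1 to 1.5 mm off my model in x. That is within tolerance.

No failed checks. I kept clear of the can, spool, brush and look-alike blocks, but took no final picture to confirm each one's place.

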